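Sort springs, weights and a ring gauge into their trays after a spring test

ROBOT

A 6-joint arm with a two-finger parallel gripper is mounted at the origin on a cart in front of the work surface, level with it; the furniture and walls round the work are solid. World frame = base frame: x ahead of the robot, y to its left, z up, the work surface at z = 0. Lengths are in mm, angles in rad, forces in N, time in s.
With the tool pointing down it reaches from about 275 to 1000 mm from the base axis. Payload 8.4 kg.
Tool frame: the origin (TCP) lies midway between the tips of the shut fingers; the grasp point (between the pads) lies 19 mm behind it; z points along the fingers, y is the line along which they close (so a half turn about z gives the same grasp; the last joint's range is limited). The gripper opens to 85 mm and grips with 20 to 120 N. Pads are 22 mm wide; open, the fingers measure 114 mm over their backs; the gripper's body (76 mm by 85 mm) begins 54 mm behind the grasp point. The pads swing forward as they close: fully open they stand 13 mm farther back than shut.
Start: joints at [1.311, 0.353, 1.633, -0, 1.155, -0.002], TCP at [159.345, 604.349, 231.281] pointing down, gripper open.
Joint ranges: [-2.63, 2.63], [-0.92, 2.1], [0.06, 2.66], [-1.3, 4.44], [0, 2.69], [-3.02, 3.02]. Speed limits (rad/s): [2.22, 2.22, 2.79, 3.14, 3.14, 3.14].

INTERFACE

Orientations are given as [roll, pitch, yaw] about the fixed x, y, z axes, in that order (R = Rz(yaw) Ry(pitch) Rx(roll)).
In Python, from rig import monitor, imaging, r gives the robot as it stands.
- The arm moves only by the tool drive_tool, never from a script. Its argument "plan" is a list of rows, each an object of numbers: "x", "y", "z": the shift along the tool's x, y, z in units of 50 mm (1.0 is 50 mm); "ax", "ay", "az": the turn, a rotation vector about the tool's x, y, z in units of 6 degrees (1.0 is 6 degrees); "hand": the finger opening in mm, from 0 to 85.4. In form: [{"x": .., "y": .., "z": .., "ax": .., "ay": .., "az": .., "hand": ..}, ...]. A call has 1 to 8 rows; each row is the pose to reach, as a shift and turn from the pose commanded when the call began, along the tool's axes at that moment; what a row does not reach only later rows make up. A row lasts 1/10 s, in which the tool goes at most 50 mm and 8.59 degrees, less where a joint would pass 70% of its speed; a pose out of reach is approached as far as the arm can. A call with a gripper value outside its range is refused whole. The fingers move at their own pace and stop on an object; "grip_force" is the grip in N (left out, the last holds). Time passes only in rows, so rows that repeat a pose let the fingers close. It gives the time, the measured TCP pose, the force, the opening and the grip force at its end, in the units of the state.
- monitor.sense(): the state, without advancing time (a new reading comes with each control period).
- imaging.grab_frame(name): name is "side" or "top" or "wrist"; returns the picture (400x640x3 uint8, red, green, blue); there is no depth.
- imaging.camera_info(name): a dict with "mtx" (3x3 intrinsics, pixels), "R" (3x3) and "t" (3): a world point X has camera coordinates R X + t. Camera axes: x right, y down, z forward; pixel columns grow to the right and rows downward; lengths in mm; the calibration is good to about 2 mm. A picture is of the moment at which its call begins: read the wrist's pose just before it. camera_info takes no time and is no camera call; for the wrist camera it gives the pose at the moment of the call.
- r.sign_off(): hands the job in; it is judged then, once.
The state is a dict: "clock": time; "qpos": joint angles; "qvel": joint speeds; "joint_efforts": joint torques, N m; "eef_pos": TCP position; "tcp_rot": TCP orientation; "contact_force": force on the tool from outside, world axes, zero at the start; "wrist_torque": the same for the moment, N m; "opening": opening from 0.0 (shut) to 1.0 (fully open); "grasp_force": force on a finger pad.
Only numpy, scipy, OpenCV 4.12 (cv2) and the standard library are available. Lean on these libraries where they do the work, as an engineer would, in place of code of your own. Each camera call takes 0.05 s, during which the arm holds its last target. There are 200 camera calls.

TASK

Clear up after the spring test: put both coil springs into the shallow blue tray, both brass weights into the shallow red tray and the steel ring gauge into the shallow green tray. The springs and weights must stand upright and the ring must lie flat, each resting on the floor of its tray. Leave the micrometer and the yellow screwdriver where they lie.

Things in the scene. Friction and masses are not known exactly. Their poses are not given: they have to be found in the camera images.
- blue_tray: Blue shallow plastic tray, open on top (not one of the small part bins at the back), fixed to the bench: outside 100 (its x) x 140 (its y) x 18 mm high, walls and floor 4 mm thick, so inside 92 x 132 x 14 mm deep. Origin at the centre of its underside, on the bench top; the inner floor is 4 mm above it. x across the short side, y along the long side; a small paper-card holder sits on its -x side.
- red_tray: Red shallow plastic tray, open on top (not one of the small part bins at the back), fixed to the bench: outside 100 (its x) x 140 (its y) x 18 mm high, walls and floor 4 mm thick, so inside 92 x 132 x 14 mm deep. Origin at the centre of its underside, on the bench top; the inner floor is 4 mm above it. x across the short side, y along the long side; a small paper-card holder sits on its -x side.
- green_tray: Green shallow plastic tray, open on top (not one of the small part bins at the back), fixed to the bench: outside 100 (its x) x 140 (its y) x 18 mm high, walls and floor 4 mm thick, so inside 92 x 132 x 14 mm deep. Origin at the centre of its underside, on the bench top; the inner floor is 4 mm above it. x across the short side, y along the long side; a small paper-card holder sits on its -x side.
- dark_spring: Dark grey steel coil spring standing upright on its end, diameter 22 mm, 46 mm tall, rigid when gripped. Origin at the centre of its underside, z along the coil axis, up.
- bright_spring: Bright silvery coil spring standing upright on its end, diameter 25 mm, 40 mm tall, rigid when gripped. Origin at the centre of its underside, z along the coil axis, up.
- big_weight: Larger brass calibration weight: round body 34 mm in diameter up to 32 mm, above it a knob 20 mm wide, 42 mm tall in all. Origin at the centre of its underside, z up.
- small_weight: Smaller brass calibration weight: round body 24 mm in diameter up to 22 mm, above it a knob 13 mm wide, 30 mm tall in all. Origin at the centre of its underside, z up.
- setting_ring: Steel ring gauge (a thick light grey ring) lying flat, 52 mm outside diameter, 14 mm thick; grasp it across the outside. Origin at the centre of its underside, z along the ring's axis, up.
- outside_micrometer: Micrometer with a dark bow, 58 x 147 x 17 mm, lying loose behind the trays; bystander. Origin at the centre of its underside, y along its length.
- yellow_screwdriver: Screwdriver with a yellow handle, 25 x 175 x 24 mm, lying loose at the left of the bench; bystander. Origin at the centre of its underside, y along its length.

How it is judged (in metres and radians):
At the end, for the whole second after the job is handed in: Springs in the blue tray, weights in the red, ring in the green: underside centre within 46 mm (tray x) and 66 mm (tray y) of the tray's centre and 1 to 8 mm above the bench, axis upright within 0.15 rad, at rest (x of dark_spring in the frame of blue_tray between -0.046 and 0.046 m and y of dark_spring in the frame of blue_tray between -0.066 and 0.066 m and z of dark_spring in the frame of blue_tray between 0.001 and 0.008 m and angle between each of dark_spring, bright_spring, big_weight, small_weight, setting_ring's own z axis and vertical below 0.15 rad and linear speed of each of dark_spring, bright_spring, big_weight, small_weight, setting_ring below 0.02 m/s and angular speed of each of dark_spring, bright_spring, big_weight, small_weight, setting_ring below 0.3 rad/s and x of bright_spring in the frame of blue_tray between -0.046 and 0.046 m and y of bright_spring in the frame of blue_tray between -0.066 and 0.066 m and z of bright_spring in the frame of blue_tray between 0.001 and 0.008 m and x of big_weight in the frame of red_tray between -0.046 and 0.046 m and y of big_weight in the frame of red_tray between -0.066 and 0.066 m and z of big_weight in the frame of red_tray between 0.001 and 0.008 m and x of small_weight in the frame of red_tray between -0.046 and 0.046 m and y of small_weight in the frame of red_tray between -0.066 and 0.066 m and z of small_weight in the frame of red_tray between 0.001 and 0.008 m and x of setting_ring in the frame of green_tray between -0.046 and 0.046 m and y of setting_ring in the frame of green_tray between -0.066 and 0.066 m and z of setting_ring in the frame of green_tray between 0.001 and 0.008 m); the robot touches nothing.
It fails at once if the micrometer is pushed more than 20 mm (distance of outside_micrometer from where it was at the start of the episode above 0.02 m).
It fails at once if the screwdriver is pushed more than 20 mm (distance of yellow_screwdriver from where it was at the start of the episode above 0.02 m).
It also fails if it takes over 109 s, if anything falls off the work surface, if the arm or the gripper's body presses on something with over 40 N, if the wrist force passes 120 N, or if a joint passes its speed limit or range.

## Working session

There is one attempt and no reset: what is moved stays moved. The work goes in short steps, Python scripts to look and compute and a tool call to move; the robot and the scene stay as the last step left them, time stands still between calls to the robot, and variables do not carry over. Pictures are saved under pics/ and viewed, at most 14 in all, crops included, and the job is handed in when it is done.

Besides the shell and the picture viewer there is one more tool, called by a JSON object that holds its "method" and its "body". drive_tool: Moves the arm, as the interface text tells. Its arguments: {"type":"object","properties":{"plan":{"type":"array","items":{"type":"object","properties":{"x":{"type":"number"},"y":{"type":"number"},"z":{"type":"number"},"ax":{"type":"number"},"ay":{"type":"number"},"az":{"type":"number"},"hand":{"type":"number"}}}},"grip_force":{"type":"number"}},"required":["plan"]}

```bash
mkdir -p pics; ls; python3 - <<'E'
from rig import monitor, imaging, r
import cv2
s=monitor.sense(); print({k:s[k] for k in('clock','eef_pos','tcp_rot','opening')})
for n in('top','side'):
    im=imaging.grab_frame(n); cv2.imwrite(f'pics/{n}0.png',im[:,:,::-1]); print(n,imaging.camera_info(n))
E
```

```text
pics
{'clock': 0.0, 'eef_pos': array([159.21873066, 603.85306282, 230.55130977]), 'tcp_rot': array([-3.14014166e+00,  7.40138088e-06,  2.88378003e+00]), 'opening': 0.997944081178267}
top {'mtx': array([[461.05532644,   0.        , 317.45064439],
       [  0.        , 461.05532644, 199.86462845],
       [  0.        ,   0.        ,   1.        ]]), 'R': array([[-0.0184447 , -0.99978728, -0.00923007],
       [-0.99418209,  0.01931957, -0.10596565],
       [ 0.10612143,  0.00722187, -0.99432695]]), 't': array([  98.99725276,  573.89149843, 1196.12513677])}
side {'mtx': array([[440.36669311,   0.        , 317.26581889],
       [  0.        , 440.36669311, 202.54808123],
       [  0.        ,   0.        ,   1.        ]]), 'R': array([[-0.93779232, -0.34707897,  0.00904173],
       [-0.24556732,  0.6446524 , -0.72396131],
       [ 0.24544297, -0.68114571, -0.68978132]]), 't': array([ 591.8940798 ,  121.23366057, 1031.80525168])}
```

View pics/top0.png

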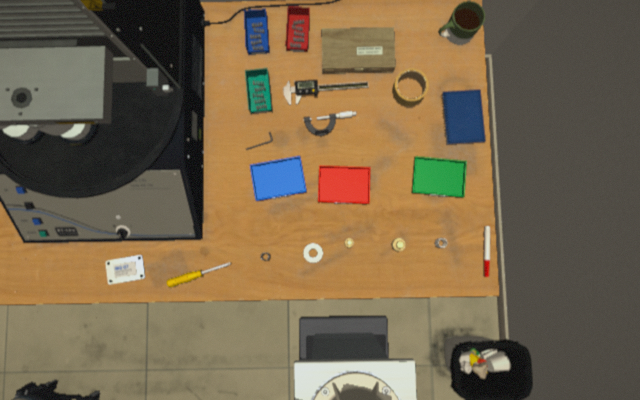

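View pics/side0.png

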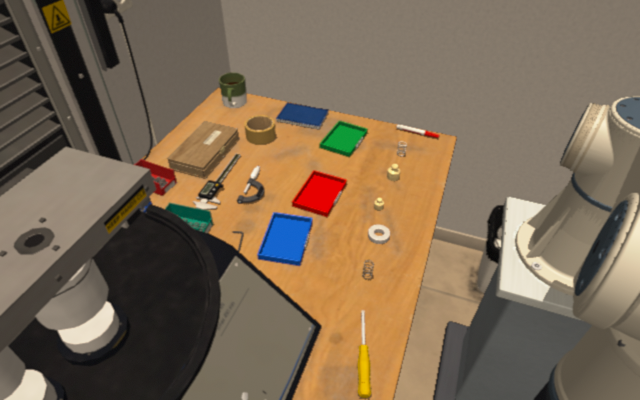

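The top view shows the blue, red and green trays at about (278,179), (344,185) and (438,177). In front of them are the dark spring (266,257), ring (313,253), small weight (349,243), big weight (399,244) and bright spring (441,243). The side view agrees; the screwdriver and micrometer are clear of all of these.

```bash
cat > h.py <<'E'
import numpy as np, cv2
from rig import monitor, imaging, r
from scipy.spatial.transform import Rotation as Ro
def plane(ci,u,v,z):
    R,t=np.array(ci['R']),np.array(ci['t']); c=-R.T@t
    d=R.T@np.linalg.solve(np.array(ci['mtx']),[u,v,1.]); return c+d*(z-c[2])/d[2]
def proj(ci,X):
    p=np.array(ci['mtx'])@(np.array(ci['R'])@np.array(X,float)+np.array(ci['t'])); return p[:2]/p[2]
def hsv(im): return cv2.cvtColor(im,cv2.COLOR_RGB2HSV)
def blobs(mask,amin):
    n,l,s,c=cv2.connectedComponentsWithStats(mask.astype(np.uint8)); return [(c[i],s[i],l==i) for i in range(1,n) if s[i,4]>=amin]
def tool():
    s=monitor.sense(); return np.array(s['eef_pos']),Ro.from_euler('xyz',s['tcp_rot']).as_matrix()
def shift(target):  # world mm -> tool units
    p,R=tool(); return R.T@(np.array(target)-p)/50
E
python3 - <<'E'
from h import *
im=cv2.imread('pics/top0.png')[:,:,::-1].copy(); H=hsv(im); ci=imaging.camera_info('top')
h,s,v=[H[:,:,i].astype(int) for i in range(3)]
for n,m in dict(blue=(h>100)&(h<125)&(s>120)&(v>120),red=((h<6)|(h>174))&(s>180)&(v>120),green=(h>50)&(h<80)&(s>150)&(v>60)).items():
    for c,st,l in blobs(m,1000):
        cn=max(cv2.findContours(l.astype(np.uint8),0,2)[0],key=cv2.contourArea)
        P=np.array([plane(ci,*q[0],18)[:2] for q in cn],np.float32); print(n,st,cv2.minAreaRect(P))
bench=np.median(im[225:265,205:480].reshape(-1,3),0); print(bench)
for n,(u,w,z) in dict(dark=(266,257,46),ring=(313,253,14),small=(349,243,30),big=(399,244,42),bright=(441,243,40)).items():
    hs=[(z/2)][0]; print(n,plane(ci,u,w,hs).round(1))
for n,(u,w) in dict(scr_tip=(231,263),scr_h=(168,284),mic=(320,123)).items(): print(n,plane(ci,u,w,10).round())
E
python3 - <<'E'
from h import *
ci=imaging.camera_info('wrist'); p,R=tool(); print(p,R.round(2)); C=-np.array(ci['R']).T@ci['t']
print('cam in tool',(R.T@(C-p)).round(1),(R.T@np.array(ci['R']).T).round(3),ci['mtx'])
E
```

```text
blue [ 251  157   55   43 1803] ((638.3566284179688, 194.6456298828125), (98.0751724243164, 136.9438018798828), 9.132675170898438)
red [ 318  166   52   38 1805] ((617.6771850585938, 16.855491638183594), (137.34519958496094, 98.36531066894531), 87.39529418945312)
green [ 413  158   53   39 1760] ((633.5865478515625, -240.17019653320312), (136.7640380859375, 95.8739242553711), 83.37533569335938)
[180. 132.  74.]
dark [427.1 227.1  23. ]
ring [435.2 102.9   7. ]
small [460.    6.2  15. ]
big [ 454.8 -125.9   21. ]
bright [ 455.4 -237.3   20. ]
scr_tip [413. 322.  10.]
scr_h [360. 490.  10.]
mic [791.  77.  10.]
[159.24829759 603.93224297 230.62502497] [[-0.97  0.25 -0.  ]
 [ 0.25  0.97 -0.  ]
 [ 0.   -0.   -1.  ]]
cam in tool [  74.     1.1 -143.1] [[ 0.002 -0.957 -0.291]
 [ 1.     0.001  0.001]
 [-0.    -0.291  0.957]] [[277.11081927   0.         319.67542237]
 [  0.         277.11081927 199.19975788]
 [  0.           0.           1.        ]]
```

{"method": "drive_tool", "body": {"plan": [{"x":-7.89,"y":-8.28,"z":1.0,"az":-1.37,"hand":85},{"x":-7.89,"y":-8.28,"z":1.0,"az":-1.37,"hand":85},{"x":-7.89,"y":-8.28,"z":1.0,"az":-1.37,"hand":85},{"x":-7.89,"y":-8.28,"z":1.0,"az":-1.37,"hand":85},{"x":-7.89,"y":-8.28,"z":1.0,"az":-1.37,"hand":85},{"x":-7.89,"y":-8.28,"z":1.0,"az":-1.37,"hand":85},{"x":-7.89,"y":-8.28,"z":1.0,"az":-1.37,"hand":85},{"x":-7.89,"y":-8.28,"z":1.0,"az":-1.37,"hand":85}]}}

```text
invalid input
```

{"method": "drive_tool", "body": {"plan": [{"x":-0.65,"y":-0.7,"z":0.0,"ax":0,"ay":0,"az":-1,"hand":85},{"x":-1.3,"y":-1.4,"z":0.2,"ax":0,"ay":0,"az":-1.37,"hand":85},{"x":-1.95,"y":-2.1,"z":0.4,"ax":0,"ay":0,"az":-1.37,"hand":85},{"x":-2.6,"y":-2.8,"z":0.6,"ax":0,"ay":0,"az":-1.37,"hand":85},{"x":-3.25,"y":-3.5,"z":0.8,"ax":0,"ay":0,"az":-1.37,"hand":85},{"x":-3.9,"y":-4.2,"z":1.0,"ax":0,"ay":0,"az":-1.37,"hand":85},{"x":-4.55,"y":-4.9,"z":1.0,"ax":0,"ay":0,"az":-1.37,"hand":85},{"x":-5.2,"y":-5.6,"z":1.0,"ax":0,"ay":0,"az":-1.37,"hand":85}], "grip_force": 40}}

```text
clock: 0.9
eef_pos: [339.5, 265.4, 180.9]
tcp_rot: [-3.141, -0.0, 3.028]
contact_force: [1.1, -0.1, -0.1]
opening: 0.994
grasp_force: 0.0
```

{"method": "drive_tool", "body": {"plan": [{"x":-2.27,"y":-3.0,"z":0.62,"ax":0,"ay":0,"az":0,"hand":85},{"x":-2.27,"y":-3.0,"z":0.62,"ax":0,"ay":0,"az":0,"hand":85},{"x":-2.27,"y":-3.0,"z":0.62,"ax":0,"ay":0,"az":0,"hand":85},{"x":-2.27,"y":-3.0,"z":0.62,"ax":0,"ay":0,"az":0,"hand":85},{"x":-2.27,"y":-3.0,"z":0.62,"ax":0,"ay":0,"az":0,"hand":85},{"x":-2.27,"y":-3.0,"z":0.62,"ax":0,"ay":0,"az":0,"hand":85}]}}

```text
clock: 1.5
eef_pos: [434.9, 104.6, 149.9]
tcp_rot: [-3.141, -0.001, 3.025]
contact_force: [-0.2, -0.4, 0.8]
opening: 0.996
grasp_force: 0.0
```

```bash
python3 - <<'E'
from h import *
print(tool()[0].round(1)); ci=imaging.camera_info('wrist'); im=imaging.grab_frame('wrist'); cv2.imwrite('pics/w1.png',im[:,:,::-1]); np.save('w1.npy',ci)
print('expect',proj(ci,[435,103,7]),proj(ci,[427,227,23]),proj(ci,[460,6,15]))
E
```

```text
[434.9 104.6 149.9]
expect [317.08012186 187.77443672] [440.75433923 169.9915969 ] [230.18667582 222.09558774]
```

View pics/w1.png

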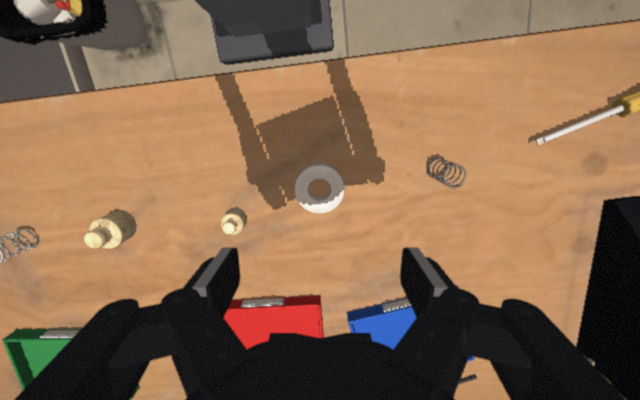

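The wrist view shows the ring at (320,189), dark spring (446,171), small weight (232,222), big weight (108,230) and bright spring (18,243). The fingers straddle the ring's column.

```bash
python3 - <<'E'
from h import *
ci=np.load('w1.npy',allow_pickle=True).item()
im=cv2.imread('pics/w1.png')[:,:,::-1].copy(); H=hsv(im)
m=(H[:,:,1]<45)&(H[:,:,2]>90); m[:150]=0;m[225:]=0;m[:,:285]=0;m[:,355:]=0
for c,st,l in blobs(m,200): print(c,st)
c=plane(ci,320,189,12);print('ring',c,'diam',np.linalg.norm(plane(ci,345,189,12)-plane(ci,295,189,12)))
for n,u,v,z in(('dark',446,171,23),('small',232,222,15),('big',108,230,21),('bright',20,243,20)): print(n,plane(ci,u,v,z).round(1))
print(shift([c[0],c[1],2]))
E
```

```text
[319.01385224 188.24406332] [ 295  164   49   49 1516]
ring [435.39046501 106.08000578  12.        ] diam 52.405648070468835
dark [428.6 232.2  23. ]
small [460.1   8.   15. ]
big [ 451.8 -122.4   21. ]
bright [ 455.8 -222.8   20. ]
[-0.01753764  0.01603308  2.96163817]
```

{"method": "drive_tool", "body": {"plan": [{"x":0,"y":0.02,"z":1.0,"ax":0,"ay":0,"az":0,"hand":85},{"x":0,"y":0.02,"z":2.0,"ax":0,"ay":0,"az":0,"hand":85},{"x":0,"y":0.02,"z":2.6,"ax":0,"ay":0,"az":0,"hand":80},{"x":0,"y":0.02,"z":2.93,"ax":0,"ay":0,"az":0,"hand":75},{"x":0,"y":0.02,"z":2.93,"ax":0,"ay":0,"az":0,"hand":55},{"x":0,"y":0.02,"z":2.93,"ax":0,"ay":0,"az":0,"hand":46},{"x":0,"y":0.02,"z":2.93,"ax":0,"ay":0,"az":0,"hand":46},{"x":0,"y":0.02,"z":2.93,"ax":0,"ay":0,"az":0,"hand":46}], "grip_force": 40}}

```text
clock: 2.35
eef_pos: [435.8, 106.9, 4.9]
tcp_rot: [3.141, 0.002, 3.028]
contact_force: [0.9, 0.8, -1.6]
opening: 0.569
grasp_force: 41.5
```

{"method": "drive_tool", "body": {"plan": [{"x":0,"y":0,"z":-0.8,"ax":0,"ay":0,"az":0,"hand":46},{"x":0,"y":0,"z":-1.6,"ax":0,"ay":0,"az":0,"hand":46},{"x":-0.6,"y":-0.8,"z":-2,"ax":0,"ay":0,"az":0,"hand":46},{"x":-4.72,"y":-6.43,"z":-2,"ax":0,"ay":0,"az":0,"hand":46},{"x":-4.72,"y":-6.43,"z":-2,"ax":0,"ay":0,"az":0,"hand":46},{"x":-4.72,"y":-6.43,"z":-2,"ax":0,"ay":0,"az":0,"hand":46},{"x":-4.72,"y":-6.43,"z":-2,"ax":0,"ay":0,"az":0,"hand":46},{"x":-4.72,"y":-6.43,"z":-2,"ax":0,"ay":0,"az":0,"hand":46}]}}

```text
clock: 3.15
eef_pos: [583.1, -153.1, 104.4]
tcp_rot: [-3.141, 0.001, 3.027]
contact_force: [-0.2, 0.4, -1.4]
opening: 0.572
grasp_force: 43.0
```

```bash
python3 - <<'E'
from h import *
s=monitor.sense();print(tool()[0].round(1),s['opening'],s['grasp_force']); print(shift([633.6,-240.2,102]))
E
```

```text
[ 583.1 -153.1  104.4] 0.5718499280076901 43.020684859366156
[-1.20195265 -1.615936    0.05080631]
```

{"method": "drive_tool", "body": {"plan": [{"x":-1.2,"y":-1.62,"z":0,"ax":0,"ay":0,"az":0,"hand":46},{"x":-1.2,"y":-1.62,"z":0,"ax":0,"ay":0,"az":0,"hand":46},{"x":-1.2,"y":-1.62,"z":0,"ax":0,"ay":0,"az":0,"hand":46},{"x":-1.2,"y":-1.62,"z":0,"ax":0,"ay":0,"az":0,"hand":46}]}}

```text
clock: 3.55
eef_pos: [632.7, -239.4, 103.6]
tcp_rot: [3.142, 0.0, 3.025]
contact_force: [-1.3, 0.1, -1.4]
opening: 0.571
grasp_force: 43.0
```

```bash
python3 - <<'E'
from h import *
print(shift([633.6,-240.2,8.5])); im=imaging.grab_frame('wrist'); cv2.imwrite('pics/w2.png',im[:,:,::-1]); np.save('w2.npy',imaging.camera_info('wrist'))
E
```

```text
[-0.01977879 -0.01282693  1.90293159]
```

View pics/w2.png

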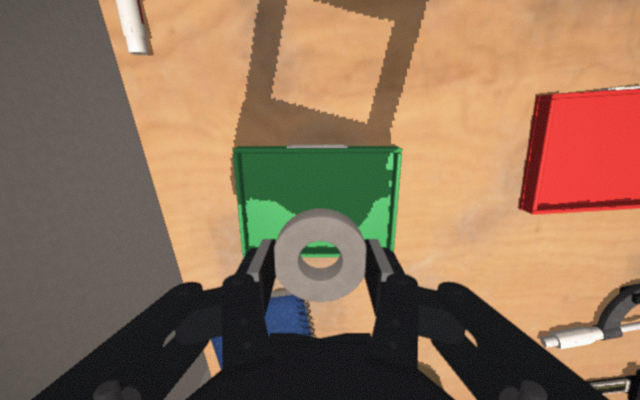

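The ring sits square and centred in the fingers at (320,255), above the green tray.

{"method": "drive_tool", "body": {"plan": [{"x":0,"y":0,"z":0.8,"ax":0,"ay":0,"az":0,"hand":46},{"x":0,"y":0,"z":1.4,"ax":0,"ay":0,"az":0,"hand":46},{"x":0,"y":0,"z":1.7,"ax":0,"ay":0,"az":0,"hand":46},{"x":0,"y":0,"z":1.82,"ax":0,"ay":0,"az":0,"hand":46},{"x":0,"y":0,"z":1.88,"ax":0,"ay":0,"az":0,"hand":46},{"x":0,"y":0,"z":1.88,"ax":0,"ay":0,"az":0,"hand":46},{"x":0,"y":0,"z":1.88,"ax":0,"ay":0,"az":0,"hand":60},{"x":0,"y":0,"z":1.88,"ax":0,"ay":0,"az":0,"hand":70}]}}

```text
clock: 4.4
eef_pos: [633.6, -238.7, 10.8]
tcp_rot: [-3.141, 0.002, 3.027]
contact_force: [0.0, 0.2, 0.2]
opening: 0.821
grasp_force: 0.0
```

{"method": "drive_tool", "body": {"plan": [{"x":0,"y":0,"z":-0.5,"ax":0,"ay":0,"az":0,"hand":70},{"x":0,"y":0,"z":-1.4,"ax":0,"ay":0,"az":0,"hand":70},{"x":0.5,"y":0,"z":-2.2,"ax":0,"ay":0,"az":1.4,"hand":60},{"x":1.2,"y":-0.1,"z":-2.8,"ax":0,"ay":0,"az":2.8,"hand":60},{"x":2,"y":-0.2,"z":-2.8,"ax":0,"ay":0,"az":4.2,"hand":60},{"x":2.8,"y":-0.26,"z":-2.8,"ax":0,"ay":0,"az":5.6,"hand":60},{"x":3.55,"y":-0.26,"z":-2.8,"ax":0,"ay":0,"az":7,"hand":60},{"x":3.55,"y":-0.26,"z":-2.8,"ax":0,"ay":0,"az":8.4,"hand":60}]}}

```text
clock: 5.2
eef_pos: [450.1, -230.0, 149.8]
tcp_rot: [-3.14, -0.002, 2.14]
contact_force: [0.0, 0.0, 0.4]
opening: 0.706
grasp_force: 0.0
```

{"method": "drive_tool", "body": {"plan": [{"x":0,"y":0,"z":0,"ax":0,"ay":0,"az":1.4,"hand":60},{"x":0,"y":0,"z":0,"ax":0,"ay":0,"az":2.8,"hand":60},{"x":0,"y":0,"z":0,"ax":0,"ay":0,"az":4.0,"hand":60},{"x":0,"y":0,"z":0,"ax":0,"ay":0,"az":4.0,"hand":60}]}}

```text
clock: 5.6
eef_pos: [455.1, -231.3, 150.3]
tcp_rot: [3.14, 0.001, 1.727]
contact_force: [-0.1, -0.3, -0.3]
opening: 0.702
grasp_force: 0.0
```

```bash
python3 - <<'E'
from h import *
print(tool()[0],monitor.sense()['tcp_rot']); ci=imaging.camera_info('wrist'); im=imaging.grab_frame('wrist'); cv2.imwrite('pics/w3.png',im[:,:,::-1]); np.save('w3.npy',ci)
im=imaging.grab_frame('top'); cv2.imwrite('pics/top1.png',im[:,:,::-1])
E
```

```text
[ 455.14680822 -231.25476327  150.2585241 ] [3.14026073e+00 9.93262487e-04 1.72678781e+00]
```

View pics/w3.png

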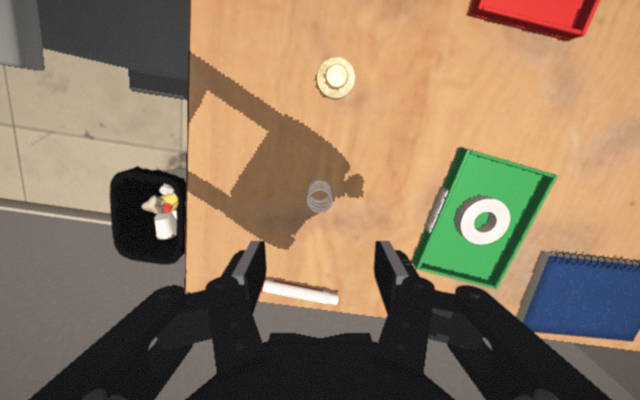

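The ring lies flat inside the green tray at (485,221). The bright spring is at (319,196), the big weight at (336,77), and a pen lies at about (300,292).

```bash
python3 - <<'E'
from h import *
ci=np.load('w3.npy',allow_pickle=True).item()
im=cv2.imread('pics/w3.png')[:,:,::-1].copy(); H=hsv(im)
m=(H[:,:,1]<60); m[:170]=0;m[225:]=0;m[:,:295]=0;m[:,345:]=0
m=cv2.morphologyEx(m.astype(np.uint8),cv2.MORPH_CLOSE,np.ones((5,5)))
for c,st,l in blobs(m,50): print(c,st); 
c=plane(ci,319.5,196.5,20);print('bright',c, 'd',np.linalg.norm(plane(ci,306,190,40)-plane(ci,332,190,40)))
print('top',proj(ci,[c[0],c[1],40]),'bot',proj(ci,[c[0],c[1],0]))
print('ring',plane(ci,485,221,18)); print('pen',plane(ci,262,286,5),plane(ci,338,299,5))
b=plane(ci,336,77,36); print('big(knob)',b,plane(ci,335.5,77.5,30))
print(shift([c[0],c[1],10]))
E
```

```text
[319.11091549 196.4471831 ] [307 180  26  33 568]
bright [ 456.75004055 -236.26986766   20.        ] d 24.594125642596087
top [319.50088948 202.40267416] bot [319.49922246 191.34011824]
ring [ 635.11490875 -236.10478519   18.        ]
pen [ 406.73173481 -362.30170776    5.        ] [ 500.24006556 -366.09480745    5.        ]
big(knob) [ 453.25156835 -124.1455524    36.        ] [ 453.10256552 -123.85342964   30.        ]
[-0.10470802  0.01441511  2.79899286]
```

{"method": "drive_tool", "body": {"plan": [{"x":-0.1,"y":0.01,"z":0.9,"ax":0,"ay":0,"az":0,"hand":60},{"x":-0.1,"y":0.01,"z":1.8,"ax":0,"ay":0,"az":0,"hand":60},{"x":-0.1,"y":0.01,"z":2.5,"ax":0,"ay":0,"az":0,"hand":60},{"x":-0.1,"y":0.01,"z":2.8,"ax":0,"ay":0,"az":0,"hand":50},{"x":-0.1,"y":0.01,"z":2.8,"ax":0,"ay":0,"az":0,"hand":30},{"x":-0.1,"y":0.01,"z":2.8,"ax":0,"ay":0,"az":0,"hand":18},{"x":-0.1,"y":0.01,"z":2.8,"ax":0,"ay":0,"az":0,"hand":18},{"x":-0.1,"y":0.01,"z":2.8,"ax":0,"ay":0,"az":0,"hand":18}], "grip_force": 40}}

```text
clock: 6.5
eef_pos: [457.0, -236.3, 10.7]
tcp_rot: [3.14, 0.001, 1.729]
contact_force: [-0.2, -0.1, -0.1]
opening: 0.288
grasp_force: 39.2
```

{"method": "drive_tool", "body": {"plan": [{"x":0,"y":0,"z":-0.8,"ax":0,"ay":0,"az":0,"hand":18},{"x":0,"y":0,"z":-1.7,"ax":0,"ay":0,"az":0,"hand":18},{"x":0.7,"y":0.4,"z":-2,"ax":0,"ay":0,"az":0,"hand":18},{"x":7.35,"y":4.92,"z":-2,"ax":0,"ay":0,"az":0,"hand":18},{"x":7.35,"y":4.92,"z":-2,"ax":0,"ay":0,"az":0,"hand":18},{"x":7.35,"y":4.92,"z":-2,"ax":0,"ay":0,"az":0,"hand":18},{"x":7.35,"y":4.92,"z":-2,"ax":0,"ay":0,"az":0,"hand":18},{"x":7.35,"y":4.92,"z":-2,"ax":0,"ay":0,"az":0,"hand":18}]}}

```text
clock: 7.3
eef_pos: [577.6, 30.2, 110.7]
tcp_rot: [3.14, 0.0, 1.729]
contact_force: [0.2, -0.9, -0.6]
opening: 0.279
grasp_force: 39.4
```

```bash
python3 - <<'E'
from h import *
s=monitor.sense();print(tool()[0].round(1),s['opening'],s['grasp_force']); print(shift([642.7,165,110]))
E
```

```text
[577.6  30.2 110.7] 0.2788238683106028 39.41692113876343
[2.45597034 1.71123943 0.01595271]
```

{"method": "drive_tool", "body": {"plan": [{"x":2.45,"y":1.71,"z":0,"ax":0,"ay":0,"az":0,"hand":18},{"x":2.45,"y":1.71,"z":0,"ax":0,"ay":0,"az":0,"hand":18},{"x":2.45,"y":1.71,"z":0,"ax":0,"ay":0,"az":0,"hand":18},{"x":2.45,"y":1.71,"z":0,"ax":0,"ay":0,"az":0,"hand":18},{"x":2.45,"y":1.71,"z":0,"ax":0,"ay":0,"az":0,"hand":18}]}}

```text
clock: 7.8
eef_pos: [641.9, 163.8, 109.9]
tcp_rot: [3.141, 0.0, 1.731]
contact_force: [-0.4, 1.0, 0.1]
opening: 0.282
grasp_force: 39.5
```

```bash
python3 - <<'E'
from h import *
s=monitor.sense(); print(s['grasp_force'],s['opening'],shift([642.7,165,15])); im=imaging.grab_frame('wrist'); cv2.imwrite('pics/w4.png',im[:,:,::-1])
E
```

```text
39.470234513282776 0.2815592586548504 [0.02237399 0.01786372 1.89890091]
```

View pics/w4.png

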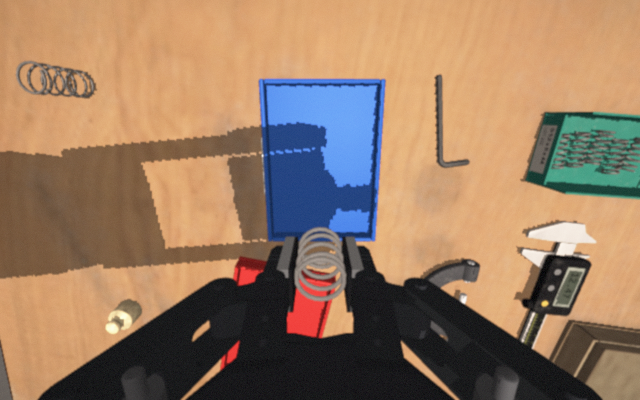

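The spring hangs upright in the grip at (322,265). The blue tray spans (262–384, 80–240), so I'll check numerically that the drop point lies inside it.

```bash
python3 - <<'E'
from h import *
ci=imaging.camera_info('wrist')
P=np.array([plane(ci,u,v,18) for u,v in((260,80),(386,79),(376,241),(268,241))]);print(P.round(1),P.mean(0))
print(proj(ci,[642.7,165,4]))
E
```

```text
[[579.8 255.2  18. ]
 [677.1 271.7  18. ]
 [699.7 134.7  18. ]
 [600.7 118.6  18. ]] [639.30805551 195.05007587  18.        ]
[320.65190249 196.38969225]
```

{"method": "drive_tool", "body": {"plan": [{"x":0,"y":0,"z":0.8,"ax":0,"ay":0,"az":0,"hand":18},{"x":0,"y":0,"z":1.5,"ax":0,"ay":0,"az":0,"hand":18},{"x":0,"y":0,"z":1.8,"ax":0,"ay":0,"az":0,"hand":18},{"x":0,"y":0,"z":1.88,"ax":0,"ay":0,"az":0,"hand":18},{"x":0,"y":0,"z":1.89,"ax":0,"ay":0,"az":0,"hand":18},{"x":0,"y":0,"z":1.89,"ax":0,"ay":0,"az":0,"hand":18},{"x":0,"y":0,"z":1.89,"ax":0,"ay":0,"az":0,"hand":30},{"x":0,"y":0,"z":1.89,"ax":0,"ay":0,"az":0,"hand":45}]}}

```text
clock: 8.65
eef_pos: [642.5, 162.8, 16.1]
tcp_rot: [3.14, -0.0, 1.729]
contact_force: [0.8, -0.2, -0.2]
opening: 0.505
grasp_force: 0.0
```

{"method": "drive_tool", "body": {"plan": [{"x":0,"y":0,"z":-0.4,"ax":0,"ay":0,"az":0,"hand":45},{"x":0,"y":0,"z":-1.3,"ax":0,"ay":0,"az":0,"hand":45},{"x":0,"y":0,"z":-2.0,"ax":0,"ay":0,"az":0,"hand":55},{"x":1.98,"y":-4.03,"z":-2.68,"ax":0,"ay":0,"az":0,"hand":55},{"x":1.98,"y":-4.03,"z":-2.68,"ax":0,"ay":0,"az":0,"hand":55},{"x":1.98,"y":-4.03,"z":-2.68,"ax":0,"ay":0,"az":0,"hand":55},{"x":1.98,"y":-4.03,"z":-2.68,"ax":0,"ay":0,"az":0,"hand":55},{"x":1.98,"y":-4.03,"z":-2.68,"ax":0,"ay":0,"az":0,"hand":55}]}}

```text
clock: 9.45
eef_pos: [423.9, 229.0, 149.7]
tcp_rot: [-3.141, -0.0, 1.73]
contact_force: [0.1, -0.1, 0.3]
opening: 0.646
grasp_force: 0.0
```

{"method": "drive_tool", "body": {"plan": [{"x":0,"y":0,"z":0,"ax":0,"ay":0,"az":0,"hand":55},{"x":0,"y":0,"z":0,"ax":0,"ay":0,"az":0,"hand":55}]}}

```text
clock: 9.65
eef_pos: [427.6, 229.2, 149.8]
tcp_rot: [3.139, -0.001, 1.73]
contact_force: [0.9, -0.1, -0.7]
opening: 0.638
grasp_force: 0.0
```

```bash
python3 - <<'E'
from h import *
print(tool()[0],monitor.sense()['tcp_rot']); ci=imaging.camera_info('wrist'); im=imaging.grab_frame('wrist'); cv2.imwrite('pics/w5.png',im[:,:,::-1]); np.save('w5.npy',ci)
E
```

```text
[427.64682651 229.22293807 149.76678195] [ 3.13944840e+00 -5.23274322e-04  1.73023193e+00]
```

View pics/w5.png

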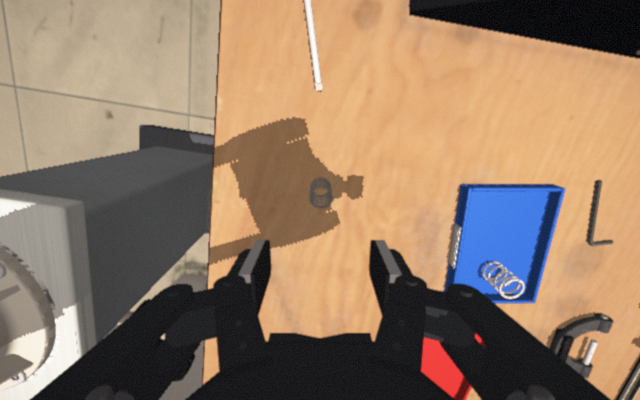

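The bright spring stands in the blue tray at (502,280). The dark spring is at (320,193) between the fingers.

```bash
python3 - <<'E'
from h import *
ci=np.load('w5.npy',allow_pickle=True).item()
im=cv2.imread('pics/w5.png')[:,:,::-1].copy(); H=hsv(im)
m=(H[:,:,1]<110)&(H[:,:,2]<110); m[:165]=0;m[225:]=0;m[:,:295]=0;m[:,335:]=0
for c,st,l in blobs(m,30): print(c,st)
for z in (20,23,26):
  c=plane(ci,320.5,193,z);print('dark',c)
print('d',np.linalg.norm(plane(ci,309.5,190,35)-plane(ci,332,190,35)))
c=plane(ci,320.5,193,23);print('top',proj(ci,[c[0],c[1],46]),'bot',proj(ci,[c[0],c[1],0]))
print('bright',plane(ci,502,280,24), proj(ci,[642.7,164,4]),proj(ci,[642.7,164,44]))
print(shift([c[0],c[1],12]))
E
```

```text
[320.19214876 192.52066116] [309 177  24  32 484]
dark [429.73462536 228.38580401  20.        ]
dark [429.58668493 229.21205847  23.        ]
dark [429.4387445  230.03831293  26.        ]
d 21.664905503342645
top [320.6065468  199.65338103] bot [320.40897221 187.3157133 ]
bright [645.32707712 162.49611153  24.        ] [489.63360313 268.94451092] [512.19649897 289.33732999]
[-1.24811067e-03  2.17706308e-02  2.75056621e+00]
```

{"method": "drive_tool", "body": {"plan": [{"x":0,"y":0.02,"z":0.9,"ax":0,"ay":0,"az":0,"hand":55},{"x":0,"y":0.02,"z":1.8,"ax":0,"ay":0,"az":0,"hand":55},{"x":0,"y":0.02,"z":2.5,"ax":0,"ay":0,"az":0,"hand":55},{"x":0,"y":0.02,"z":2.75,"ax":0,"ay":0,"az":0,"hand":45},{"x":0,"y":0.02,"z":2.75,"ax":0,"ay":0,"az":0,"hand":30},{"x":0,"y":0.02,"z":2.75,"ax":0,"ay":0,"az":0,"hand":15},{"x":0,"y":0.02,"z":2.75,"ax":0,"ay":0,"az":0,"hand":15},{"x":0,"y":0.02,"z":2.75,"ax":0,"ay":0,"az":0,"hand":15}], "grip_force": 40}}

```text
clock: 10.5
eef_pos: [429.3, 229.3, 12.8]
tcp_rot: [3.139, -0.001, 1.729]
contact_force: [-0.8, 1.0, -0.4]
opening: 0.24
grasp_force: 39.1
```

{"method": "drive_tool", "body": {"plan": [{"x":0,"y":0,"z":-0.8,"ax":0,"ay":0,"az":0,"hand":15},{"x":0,"y":0,"z":-1.7,"ax":0,"ay":0,"az":0,"hand":15},{"x":-0.1,"y":0.4,"z":-2,"ax":0,"ay":0,"az":0,"hand":15},{"x":-0.74,"y":4.01,"z":-2,"ax":0,"ay":0,"az":0,"hand":15},{"x":-0.74,"y":4.01,"z":-2,"ax":0,"ay":0,"az":0,"hand":15},{"x":-0.74,"y":4.01,"z":-2,"ax":0,"ay":0,"az":0,"hand":15},{"x":-0.74,"y":4.01,"z":-2,"ax":0,"ay":0,"az":0,"hand":15},{"x":-0.74,"y":4.01,"z":-2,"ax":0,"ay":0,"az":0,"hand":15}]}}

```text
clock: 11.3
eef_pos: [636.7, 223.7, 112.8]
tcp_rot: [3.136, -0.001, 1.727]
contact_force: [0.3, 0.1, -1.1]
opening: 0.242
grasp_force: 39.4
```

```bash
python3 - <<'E'
from h import *
s=monitor.sense(); print(s['grasp_force'],s['opening'],tool()[0],shift([633.8,224.6,17.3])); im=imaging.grab_frame('wrist'); cv2.imwrite('pics/w6.png',im[:,:,::-1])
E
```

```text
39.35847580432892 0.2422869244739451 [636.70731871 223.73140147 112.7840317 ] [ 0.02514575 -0.06456448  1.90938787]
```

View pics/w6.png

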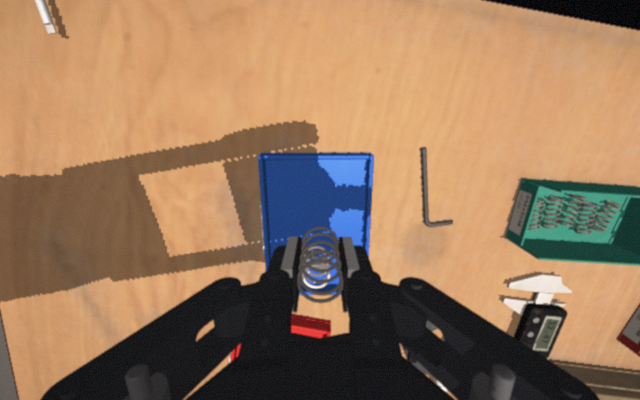

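The dark spring hangs upright at (320,265) above the free end of the blue tray.

{"method": "drive_tool", "body": {"plan": [{"x":0,"y":0,"z":0.8,"ax":0,"ay":0,"az":0,"hand":15},{"x":0,"y":0,"z":1.5,"ax":0,"ay":0,"az":0,"hand":15},{"x":0,"y":0,"z":1.8,"ax":0,"ay":0,"az":0,"hand":15},{"x":0,"y":0,"z":1.89,"ax":0,"ay":0,"az":0,"hand":15},{"x":0,"y":0,"z":1.9,"ax":0,"ay":0,"az":0,"hand":15},{"x":0,"y":0,"z":1.9,"ax":0,"ay":0,"az":0,"hand":15},{"x":0,"y":0,"z":1.9,"ax":0,"ay":0,"az":0,"hand":30},{"x":0,"y":0,"z":1.9,"ax":0,"ay":0,"az":0,"hand":45}]}}

```text
clock: 12.15
eef_pos: [632.8, 224.1, 17.6]
tcp_rot: [3.14, -0.0, 1.729]
contact_force: [-0.1, -0.1, -0.2]
opening: 0.504
grasp_force: 0.0
```

{"method": "drive_tool", "body": {"plan": [{"x":0,"y":0,"z":-0.4,"ax":0,"ay":0,"az":0,"hand":45},{"x":0,"y":0,"z":-1.3,"ax":0,"ay":0,"az":0,"hand":45},{"x":0,"y":0,"z":-2.0,"ax":0,"ay":0,"az":0,"hand":55},{"x":-0.6,"y":-0.6,"z":-2.4,"ax":0,"ay":0,"az":1,"hand":55},{"x":-3.74,"y":-4.1,"z":-2.45,"ax":0,"ay":0,"az":1.95,"hand":55},{"x":-3.74,"y":-4.1,"z":-2.45,"ax":0,"ay":0,"az":1.95,"hand":55},{"x":-3.74,"y":-4.1,"z":-2.45,"ax":0,"ay":0,"az":1.95,"hand":55},{"x":-3.74,"y":-4.1,"z":-2.45,"ax":0,"ay":0,"az":1.95,"hand":55}]}}

```text
clock: 12.95
eef_pos: [480.0, 33.0, 139.1]
tcp_rot: [3.14, -0.0, 1.525]
contact_force: [0.3, -0.8, 0.4]
opening: 0.64
grasp_force: 0.0
```

```bash
python3 - <<'E'
from h import *
print(tool()[0],monitor.sense()['tcp_rot'],shift([460,7,140]))
E
```

```text
[479.96827985  32.99084209 139.14724308] [ 3.14012953e+00 -3.68901804e-05  1.52502791e+00] [-0.53754381 -0.37513911 -0.01762386]
```

{"method": "drive_tool", "body": {"plan": [{"x":-0.5,"y":-0.37,"z":0,"ax":0,"ay":0,"az":0,"hand":55},{"x":-0.5,"y":-0.37,"z":0,"ax":0,"ay":0,"az":0,"hand":55},{"x":-0.5,"y":-0.37,"z":0,"ax":0,"ay":0,"az":0,"hand":55}]}}

```text
clock: 13.25
eef_pos: [462.0, 9.7, 139.3]
tcp_rot: [3.14, -0.0, 1.523]
contact_force: [0.9, -0.4, 0.8]
opening: 0.644
grasp_force: 0.0
```

```bash
python3 - <<'E'
from h import *
print(tool()[0]); ci=imaging.camera_info('wrist'); im=imaging.grab_frame('wrist'); np.save('w7.npy',ci)
cv2.imwrite('pics/w7.png',im[:,:,::-1])
H=hsv(im); print(proj(ci,[460,7,15])); print(H[190:200,310:330:3].reshape(-1,3)[::6])
E
```

```text
[462.02813596   9.7130508  139.29625315]
[316.94476367 196.13630571]
[[ 17  91 174]
 [ 18  89 155]
 [ 18  87 172]
 [ 18  87 173]
 [ 18  86 170]
 [ 18  89 180]
 [ 18  86 169]
 [ 19  87 178]
 [ 19  87 176]
 [ 18  87 152]
 [ 18  87 193]
 [ 22  73 200]]
```

View pics/w7.png

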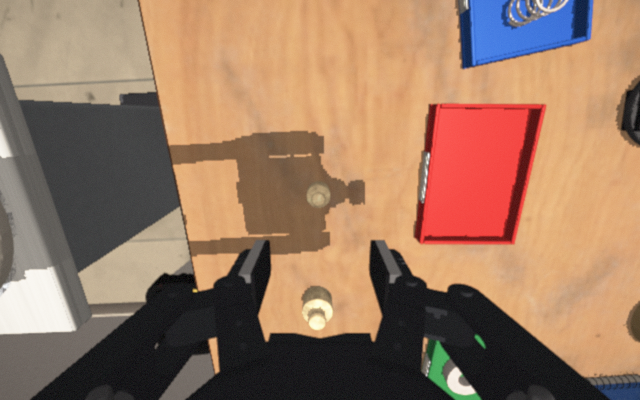

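The small weight is at (318,195) between the fingers and the big weight at (317,308). The red tray spans (418–545, 104–245).

```bash
python3 - <<'E'
from h import *
ci=np.load('w7.npy',allow_pickle=True).item()
im=cv2.imread('pics/w7.png')[:,:,::-1].copy(); H=hsv(im)
m=(H[:,:,2]>140); m[:175]=0;m[215:]=0;m[:,:300]=0;m[:,338:]=0
for c,st,l in blobs(m,30): print(c,st)
c=plane(ci,318,195.5,14);print('small',c,shift([c[0],c[1],3.0]))
P=np.array([plane(ci,u,v,18) for u,v in((431,104),(545,104),(515,244),(418,242))]);print(P.round(1),P.mean(0))
print('big',plane(ci,317,297,32),plane(ci,317,321,42))
E
```

```text
[317.97045455 195.45909091] [306 184  25  24 440]
[332.82352941 210.34117647] [325 204  13  11  85]
small [461.07309477   7.32621691  14.        ] [-0.06080914 -0.03265328  2.7237465 ]
[[567.2  89.7  18. ]
 [670.2  84.9  18. ]
 [665.2 -54.1  18. ]
 [563.3 -47.   18. ]] [616.48573697  18.34903884  18.        ]
big [454.97060757 -99.10296215  32.        ] [ 453.96643383 -121.13902182   42.        ]
```

{"method": "drive_tool", "body": {"plan": [{"x":-0.06,"y":-0.03,"z":0.9,"ax":0,"ay":0,"az":0,"hand":55},{"x":-0.06,"y":-0.03,"z":1.8,"ax":0,"ay":0,"az":0,"hand":50},{"x":-0.06,"y":-0.03,"z":2.5,"ax":0,"ay":0,"az":0,"hand":45},{"x":-0.06,"y":-0.03,"z":2.7,"ax":0,"ay":0,"az":0,"hand":40},{"x":-0.06,"y":-0.03,"z":2.7,"ax":0,"ay":0,"az":0,"hand":30},{"x":-0.06,"y":-0.03,"z":2.7,"ax":0,"ay":0,"az":0,"hand":16},{"x":-0.06,"y":-0.03,"z":2.7,"ax":0,"ay":0,"az":0,"hand":16},{"x":-0.06,"y":-0.03,"z":2.7,"ax":0,"ay":0,"az":0,"hand":16}], "grip_force": 50}}

```text
clock: 14.1
eef_pos: [460.9, 7.2, 4.8]
tcp_rot: [3.139, -0.0, 1.525]
contact_force: [-0.0, 0.1, -2.3]
opening: 0.24
grasp_force: 48.9
```

{"method": "drive_tool", "body": {"plan": [{"x":0,"y":0,"z":-0.7,"ax":0,"ay":0,"az":0,"hand":16},{"x":0,"y":0,"z":-1.4,"ax":0,"ay":0,"az":0,"hand":16},{"x":0.3,"y":0.8,"z":-2,"ax":0,"ay":0,"az":0,"hand":16},{"x":0.6,"y":1.6,"z":-2,"ax":0,"ay":0,"az":0,"hand":16},{"x":0.8,"y":2.4,"z":-2,"ax":0,"ay":0,"az":0,"hand":16},{"x":0.99,"y":3.1,"z":-2,"ax":0,"ay":0,"az":0,"hand":16},{"x":0.99,"y":3.1,"z":-2,"ax":0,"ay":0,"az":0,"hand":16},{"x":0.99,"y":3.1,"z":-2,"ax":0,"ay":0,"az":0,"hand":16}]}}

```text
clock: 14.9
eef_pos: [616.9, 49.5, 103.9]
tcp_rot: [3.141, 0.0, 1.525]
contact_force: [-0.7, -0.6, -2.1]
opening: 0.24
grasp_force: 49.6
```

```bash
python3 - <<'E'
from h import *
s=monitor.sense(); print(s['grasp_force'],s['opening'],tool()[0],shift([618.4,49.5,9])); im=imaging.grab_frame('wrist'); cv2.imwrite('pics/w8.png',im[130:330,200:440,::-1])
E
```

```text
49.5721943769604 0.23991430034092737 [616.94953196  49.45764554 103.87373355] [0.00224451 0.0287397  1.89747764]
```

View pics/w8.png

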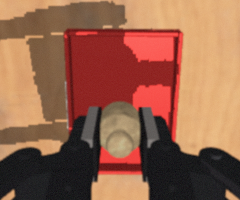

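The small weight hangs upright between the fingers over the red tray (crop (120,130)).

{"method": "drive_tool", "body": {"plan": [{"x":0,"y":0.02,"z":0.8,"ax":0,"ay":0,"az":0,"hand":16},{"x":0,"y":0.02,"z":1.5,"ax":0,"ay":0,"az":0,"hand":16},{"x":0,"y":0.02,"z":1.8,"ax":0,"ay":0,"az":0,"hand":16},{"x":0,"y":0.02,"z":1.88,"ax":0,"ay":0,"az":0,"hand":16},{"x":0,"y":0.02,"z":1.89,"ax":0,"ay":0,"az":0,"hand":16},{"x":0,"y":0.02,"z":1.89,"ax":0,"ay":0,"az":0,"hand":16},{"x":0,"y":0.02,"z":1.89,"ax":0,"ay":0,"az":0,"hand":30},{"x":0,"y":0.02,"z":1.89,"ax":0,"ay":0,"az":0,"hand":42}]}}

```text
clock: 15.75
eef_pos: [618.9, 49.4, 10.3]
tcp_rot: [3.139, -0.0, 1.525]
contact_force: [0.5, -0.5, 0.6]
opening: 0.481
grasp_force: 0.0
```

{"method": "drive_tool", "body": {"plan": [{"x":0,"y":0,"z":-0.4,"ax":0,"ay":0,"az":0,"hand":42},{"x":0,"y":0,"z":-1.3,"ax":0,"ay":0,"az":0,"hand":50},{"x":-0.2,"y":-0.2,"z":-2.1,"ax":0,"ay":0,"az":0,"hand":65},{"x":-3.63,"y":-3.15,"z":-2.8,"ax":0,"ay":0,"az":0,"hand":65},{"x":-3.63,"y":-3.15,"z":-2.8,"ax":0,"ay":0,"az":0,"hand":65},{"x":-3.63,"y":-3.15,"z":-2.8,"ax":0,"ay":0,"az":0,"hand":65},{"x":-3.63,"y":-3.15,"z":-2.8,"ax":0,"ay":0,"az":0,"hand":65},{"x":-3.63,"y":-3.15,"z":-2.8,"ax":0,"ay":0,"az":0,"hand":65}]}}

```text
clock: 16.55
eef_pos: [450.0, -126.3, 150.0]
tcp_rot: [3.141, 0.001, 1.524]
contact_force: [0.2, 0.2, -0.3]
opening: 0.761
grasp_force: 0.0
```

{"method": "drive_tool", "body": {"plan": [{"x":0,"y":0,"z":0,"ax":0,"ay":0,"az":0,"hand":65},{"x":0,"y":0,"z":0,"ax":0,"ay":0,"az":0,"hand":65}]}}

```text
clock: 16.75
eef_pos: [452.6, -125.2, 149.8]
tcp_rot: [3.14, 0.0, 1.523]
contact_force: [1.1, -0.6, 0.3]
opening: 0.757
grasp_force: 0.0
```

```bash
python3 - <<'E'
from h import *
print(tool()[0]); ci=imaging.camera_info('wrist'); im=imaging.grab_frame('wrist'); np.save('w9.npy',ci)
cv2.imwrite('pics/w9.png',im[:,:,::-1]); print(proj(ci,[453.2,-124.5,32]),proj(ci,[453.2,-124.5,42]))
E
```

```text
[ 452.61252724 -125.15104895  149.84684008]
[319.39258218 194.50649203] [319.39549418 197.42379385]
```

View pics/w9.png

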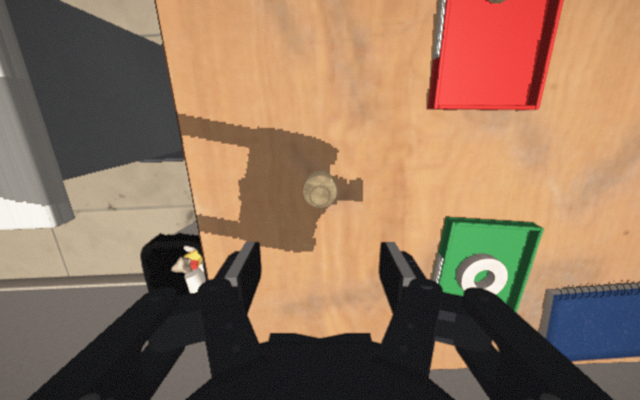

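The big weight is at (320,190), a few pixels above where I expected it. The small weight is just visible at the top edge, inside the red tray.

```bash
python3 - <<'E'
from h import *
ci=np.load('w9.npy',allow_pickle=True).item()
im=cv2.imread('pics/w9.png')[:,:,::-1].copy(); H=hsv(im)
m=(H[:,:,2]>125)&(H[:,:,1]<140); m[:160]=0;m[225:]=0;m[:,:290]=0;m[:,336:]=0
for c,st,l in blobs(m,50): print(c,st)
for p in ((320,190,22),(320,190,32),(320.5,189.5,42)): c=plane(ci,*p); print(c,shift([c[0],c[1],6]))
E
```

```text
[314.58872378 195.61756993] [ 290  160   46   65 2288]
[ 453.90427808 -122.6550556    22.        ] [0.04196613 0.01128201 2.8717698 ]
[ 454.00461921 -119.96533115   32.        ] [0.09579556 0.01076508 2.87176085]
[ 454.59505784 -116.81334771   42.        ] [0.15931946 0.01960597 2.87176597]
```

{"method": "drive_tool", "body": {"plan": [{"x":0.06,"y":0.01,"z":0.9,"ax":0,"ay":0,"az":0,"hand":65},{"x":0.06,"y":0.01,"z":1.8,"ax":0,"ay":0,"az":0,"hand":65},{"x":0.06,"y":0.01,"z":2.6,"ax":0,"ay":0,"az":0,"hand":60},{"x":0.06,"y":0.01,"z":2.87,"ax":0,"ay":0,"az":0,"hand":50},{"x":0.06,"y":0.01,"z":2.87,"ax":0,"ay":0,"az":0,"hand":40},{"x":0.06,"y":0.01,"z":2.87,"ax":0,"ay":0,"az":0,"hand":25},{"x":0.06,"y":0.01,"z":2.87,"ax":0,"ay":0,"az":0,"hand":25},{"x":0.06,"y":0.01,"z":2.87,"ax":0,"ay":0,"az":0,"hand":25}], "grip_force": 60}}

```text
clock: 17.6
eef_pos: [453.8, -121.7, 6.5]
tcp_rot: [3.14, 0.0, 1.525]
contact_force: [-0.4, -0.7, -2.5]
opening: 0.358
grasp_force: 59.4
```

{"method": "drive_tool", "body": {"plan": [{"x":0,"y":0,"z":-0.7,"ax":0,"ay":0,"az":0,"hand":25},{"x":0,"y":0,"z":-1.4,"ax":0,"ay":0,"az":0,"hand":25},{"x":0.6,"y":0.7,"z":-2,"ax":0,"ay":0,"az":0,"hand":25},{"x":1.2,"y":1.5,"z":-2,"ax":0,"ay":0,"az":0,"hand":25},{"x":1.8,"y":2.3,"z":-2,"ax":0,"ay":0,"az":0,"hand":25},{"x":2.37,"y":3.13,"z":-2,"ax":0,"ay":0,"az":0,"hand":25},{"x":2.37,"y":3.13,"z":-2,"ax":0,"ay":0,"az":0,"hand":25},{"x":2.37,"y":3.13,"z":-2,"ax":0,"ay":0,"az":0,"hand":25}]}}

```text
clock: 18.4
eef_pos: [615.5, -9.7, 106.0]
tcp_rot: [3.141, 0.0, 1.526]
contact_force: [0.2, -0.4, -1.9]
opening: 0.359
grasp_force: 60.7
```

```bash
python3 - <<'E'
from h import *
s=monitor.sense(); print(s['grasp_force'],s['opening'],tool()[0],shift([615.7,-10.5,10])); im=imaging.grab_frame('wrist'); cv2.imwrite('pics/w10.png',im[:,:,::-1])
E
```

```text
60.73034083878156 0.3592888886776966 [615.50677619  -9.65808185 105.96791899] [-0.01663379  0.00264834  1.91936223]
```

View pics/w10.png

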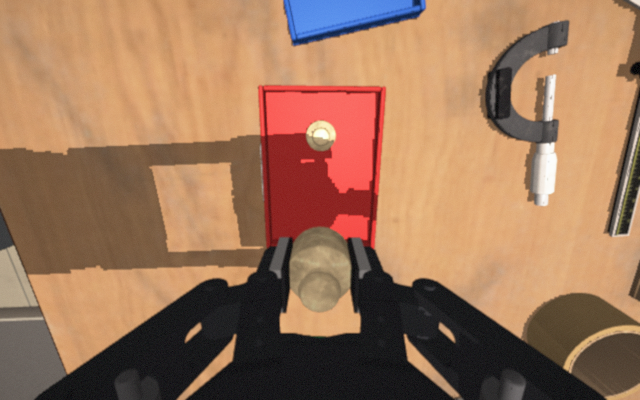

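The big weight hangs upright at (320,268). The small weight stands in the red tray at (320,135), well clear of it.

{"method": "drive_tool", "body": {"plan": [{"x":0,"y":0,"z":0.8,"ax":0,"ay":0,"az":0,"hand":25},{"x":0,"y":0,"z":1.5,"ax":0,"ay":0,"az":0,"hand":25},{"x":0,"y":0,"z":1.8,"ax":0,"ay":0,"az":0,"hand":25},{"x":0,"y":0,"z":1.89,"ax":0,"ay":0,"az":0,"hand":25},{"x":0,"y":0,"z":1.9,"ax":0,"ay":0,"az":0,"hand":25},{"x":0,"y":0,"z":1.9,"ax":0,"ay":0,"az":0,"hand":25},{"x":0,"y":0,"z":1.9,"ax":0,"ay":0,"az":0,"hand":40},{"x":0,"y":0,"z":1.9,"ax":0,"ay":0,"az":0,"hand":48}]}}

```text
clock: 19.25
eef_pos: [615.7, -10.6, 11.9]
tcp_rot: [3.139, -0.0, 1.525]
contact_force: [0.6, 0.6, -0.2]
opening: 0.556
grasp_force: 0.0
```

{"method": "drive_tool", "body": {"plan": [{"x":0,"y":0,"z":-0.4,"ax":0,"ay":0,"az":0,"hand":48},{"x":0,"y":0,"z":-1.3,"ax":0,"ay":0,"az":0,"hand":50},{"x":0,"y":0,"z":-2.1,"ax":0,"ay":0,"az":0,"hand":60},{"x":0,"y":-2,"z":-3,"ax":0,"ay":0,"az":0,"hand":60},{"x":0,"y":-5,"z":-3,"ax":0,"ay":0,"az":0,"hand":60},{"x":0,"y":-5,"z":-3,"ax":0,"ay":0,"az":0,"hand":60},{"x":0,"y":-5,"z":-3,"ax":0,"ay":0,"az":0,"hand":60},{"x":0,"y":-5,"z":-3,"ax":0,"ay":0,"az":0,"hand":60}]}}

```text
clock: 20.05
eef_pos: [369.1, 0.8, 160.4]
tcp_rot: [3.14, -0.0, 1.525]
contact_force: [1.0, -0.7, 1.0]
opening: 0.7
grasp_force: 0.0
```

```bash
python3 - <<'E'
from h import *
a=imaging.grab_frame('top'); b=imaging.grab_frame('side')
A=cv2.resize(a[130:230,230:490],None,fx=2.6,fy=2.6,interpolation=2); B=cv2.resize(b[110:280,240:440],None,fx=1.9,fy=1.9,interpolation=2)
W=max(A.shape[1],B.shape[1]); p=lambda x:cv2.copyMakeBorder(x,0,0,0,W-x.shape[1],0)
cv2.imwrite('pics/fin.png',np.vstack([p(A),p(B)])[:,:,::-1]); print(monitor.sense()['eef_pos'])
E
```

```text
[364.41066069   0.90640327 159.97195162]
```

View pics/fin.png

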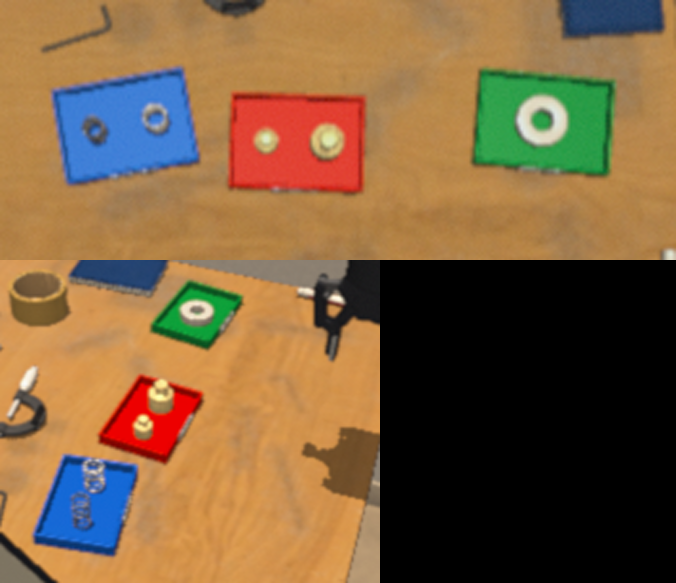

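Both springs stand in the blue tray at (95,130) and (155,118), and both weights stand in the red tray at (265,140) and (328,140). The ring lies flat in the green tray at (541,120), and the arm is clear of everything.

```bash
python3 -c "
from rig import r
print(r.sign_off())"
```

```text
the job is handed in; nothing more can be done
None
```

The job is handed in at about 20 s: the last pictures show both springs upright in the blue tray, both weights upright in the red tray and the ring flat in the green tray, and I kept the arm clear of the micrometer and screwdriver (the sign-off gave no verdict).

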